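Refit the bead bowl on its heater base, stir it and start

TASK

Lift the bead bowl by its centre post and lower it gently onto the heater base so that both orange pegs come up through the holes in its ears and it sits fully down (either way round), with no bead spilled. Then take the red-handled rod from its stand and, with its tip close to the bowl's floor, stir the beads anticlockwise (seen from above) around the centre hub for two full rounds, and put the rod back upright, all the way down in its stand. Last, press the green start button fully in and let it go, leaving the other things on the bench where they are.

Things in the scene. Friction and masses are not known exactly. Their poses are not given: they have to be found in the camera images.
- bowl: Round open aluminium bowl with five beads. Origin: centre of its underside, z up. Outer diameter 136, inner radius 64, inner floor 10 and rim 55 above the underside. Orange ears, 10 thick, on its +y and -y sides reach out to y = +-98; each has a round through hole of 14 diameter at y = +-82. A hub and post fill its centre, so the beads lie in a ring channel 26 wide. About 0.5 kg. Sizes in mm.
- bowl_post (a point): A height to grip on the bowl's centre post: on its axis, 82 above the bowl's underside. Axes as the bowl. At its foot is a round hub of 76 diameter up to 35 above the underside, narrowing to 32 diameter at 50; above that a black grip 16 (bowl x) by 28 (bowl y) goes up to 100. Sizes in mm.
- base: White heater base, fixed to the bench (placed differently each time). Origin: on the bench right under the centre of the seat; z up. Flat top 45 high, from x = -155 to +80 and y = -105 to +105 in its own frame. The control strip with the button is at its -x end. Sizes in mm.
- seat (a point): Centre of the seat, on the base's flat top (45 above the bench), axes as the base. When seated the bowl's origin is here and its y axis along the seat's y (either way round). Two orange pegs stand at y = +82 and y = -82 of it: 12 diameter, 24 tall, straight for the lower 12, then tapering to 5 diameter. Sizes in mm.
- rod: Stirring rod, 175 long, standing in its stand with a slight lean (up to 0.1 rad). Origin: its lower tip; z along it to the handle. Steel shaft 10 diameter for the lower 95, then a red square handle 14 x 14 (faces along its x and y) from 95 to 175. 60 g. Sizes in mm.
- rod_tip (a point): Lower tip of the rod (same point as the rod's origin). Sizes in mm.
- stand_hole0 (a point): Mouth centre of the round hole in the rod stand (z up), 60 above the bench. The hole is 14 diameter and 50 deep, with a 3 chamfer; the stand is a white block 80 x 80 x 60, fixed, axes as this point. Sizes in mm.
- start_top (a point): Centre of the top of the green push button, 28 diameter, on the base at x = -120 from the seat. Sizes in mm.
- start (a joint): Travel of the button in metres: 0 out, 0.006 fully in (about 5 N). It springs back.
- bead0: blue bead, ball of 22 diameter, loose in the bowl; origin at its centre. Sizes in mm.
- bead1: yellow bead, ball of 22 diameter, loose in the bowl; origin at its centre. Sizes in mm.
- bead2: blue bead, ball of 22 diameter, loose in the bowl; origin at its centre. Sizes in mm.
- bead3: yellow bead, ball of 22 diameter, loose in the bowl; origin at its centre. Sizes in mm.
- bead4: blue bead, ball of 22 diameter, loose in the bowl; origin at its centre. Sizes in mm.
- wash_bottle: bystander, to be left alone: white wash bottle with red cap, 60 diameter, 170 tall; origin at the centre of its underside. Sizes in mm.
- amber_jar: bystander, to be left alone: amber glass jar, 70 diameter, 100 tall; origin at the centre of its underside. Sizes in mm.
- tip_box: bystander, to be left alone: blue pipette-tip box, 85 x 120 x 60 tall; origin at the centre of its underside. Sizes in mm.
- beaker: bystander, to be left alone: glass beaker, 70 diameter, 90 tall; origin at the centre of its underside. Sizes in mm.
- dish: bystander, to be left alone: clear closed culture dish, 90 diameter, 15 tall; origin at the centre of its underside. Sizes in mm.
- pot: bystander, to be left alone: white specimen pot with red lid, 54 diameter, 60 tall; origin at the centre of its underside. Sizes in mm.
There are look-alikes about, which are no part of the job. Leave any black, turquoise or white look-alike of the rod alone.

How it is judged (in metres and radians):
On the way, in this order (a step that is already met when the one before it is completed fails the run):
1. the bowl is fully down over both pegs and let go (horizontal distance between bowl and seat below 0.004 m and z of bowl in the frame of seat between -0.003 and 0.003 m and angle between the y axis of bowl and the y axis of seat, either way round below 0.04 rad and angle between bowl's own z axis and vertical below 0.03 rad and horizontal distance between each of bead0, bead1, bead2, bead3, bead4 and bowl below 0.066 m and z of each of bead0, bead1, bead2, bead3, bead4 in the frame of bowl below 0.055 m and contact force between the fingers and bowl below 0.1 N), for 0.3 s.
2. stirring: tip under 14 mm above the bowl floor, beads moving, at the bowl's +x side (25 mm out or more, within 25 mm of that axis) (z of rod_tip in the frame of bowl between 0.005 and 0.024 m and y of rod_tip in the frame of bowl between -0.025 and 0.025 m and x of rod_tip in the frame of bowl between 0.025 and 0.064 m and linear speed of any of bead0, bead1, bead2, bead3, bead4 above 0.015 m/s and horizontal distance between bowl and seat below 0.004 m and z of bowl in the frame of seat between -0.003 and 0.003 m and angle between the y axis of bowl and the y axis of seat, either way round below 0.04 rad and angle between bowl's own z axis and vertical below 0.03 rad).
3. stirring: tip under 14 mm above the bowl floor, beads moving, at its +y side (25 mm out or more, within 25 mm of that axis) (z of rod_tip in the frame of bowl between 0.005 and 0.024 m and x of rod_tip in the frame of bowl between -0.025 and 0.025 m and y of rod_tip in the frame of bowl between 0.025 and 0.064 m and linear speed of any of bead0, bead1, bead2, bead3, bead4 above 0.015 m/s and horizontal distance between bowl and seat below 0.004 m and z of bowl in the frame of seat between -0.003 and 0.003 m and angle between the y axis of bowl and the y axis of seat, either way round below 0.04 rad and angle between bowl's own z axis and vertical below 0.03 rad).
4. stirring: tip under 14 mm above the bowl floor, beads moving, at its -x side (25 mm out or more, within 25 mm of that axis) (z of rod_tip in the frame of bowl between 0.005 and 0.024 m and y of rod_tip in the frame of bowl between -0.025 and 0.025 m and x of rod_tip in the frame of bowl between -0.064 and -0.025 m and linear speed of any of bead0, bead1, bead2, bead3, bead4 above 0.015 m/s and horizontal distance between bowl and seat below 0.004 m and z of bowl in the frame of seat between -0.003 and 0.003 m and angle between the y axis of bowl and the y axis of seat, either way round below 0.04 rad and angle between bowl's own z axis and vertical below 0.03 rad).
5. stirring: tip under 14 mm above the bowl floor, beads moving, at its -y side (25 mm out or more, within 25 mm of that axis) (z of rod_tip in the frame of bowl between 0.005 and 0.024 m and x of rod_tip in the frame of bowl between -0.025 and 0.025 m and y of rod_tip in the frame of bowl between -0.064 and -0.025 m and linear speed of any of bead0, bead1, bead2, bead3, bead4 above 0.015 m/s and horizontal distance between bowl and seat below 0.004 m and z of bowl in the frame of seat between -0.003 and 0.003 m and angle between the y axis of bowl and the y axis of seat, either way round below 0.04 rad and angle between bowl's own z axis and vertical below 0.03 rad).
6. stirring: tip under 14 mm above the bowl floor, beads moving, at its +x side again, a full round made (25 mm out or more, within 25 mm of that axis) (all of step 2).
7. the rod is back down in its stand and let go (horizontal distance between rod_tip and stand_hole0 below 0.008 m and z of rod_tip in the frame of stand_hole0 below -0.042 m and angle between rod's own z axis and vertical below 0.15 rad and contact force between the fingers and rod below 0.1 N), for 0.3 s.
8. the green button is pressed in, by 4 mm or more, with the bowl seated and the rod put away (value of joint start above 0.004 m and horizontal distance between rod_tip and stand_hole0 below 0.008 m and z of rod_tip in the frame of stand_hole0 below -0.042 m and angle between rod's own z axis and vertical below 0.15 rad and horizontal distance between bowl and seat below 0.004 m and z of bowl in the frame of seat between -0.003 and 0.003 m and angle between the y axis of bowl and the y axis of seat, either way round below 0.04 rad and angle between bowl's own z axis and vertical below 0.03 rad).
At the end, for the whole second after the job is handed in: Bowl on the base: within 4 mm of the seat centre, 3 mm of its height, 0.04 rad of the pegs' line and 0.03 rad of level, all five beads in it; rod tip 42 mm or more down the stand's hole, leaning under 0.15 rad; button out (under 2 mm in); bowl and rod at rest (horizontal distance between bowl and seat below 0.004 m and z of bowl in the frame of seat between -0.003 and 0.003 m and angle between the y axis of bowl and the y axis of seat, either way round below 0.04 rad and angle between bowl's own z axis and vertical below 0.03 rad and horizontal distance between each of bead0, bead1, bead2, bead3, bead4 and bowl below 0.066 m and z of each of bead0, bead1, bead2, bead3, bead4 in the frame of bowl below 0.055 m and horizontal distance between rod_tip and stand_hole0 below 0.008 m and z of rod_tip in the frame of stand_hole0 below -0.042 m and angle between rod's own z axis and vertical below 0.15 rad and value of joint start below 0.002 m and linear speed of each of bowl, rod below 0.02 m/s); the robot touches nothing.
It fails at once if a bead leaves the bowl (distance between any of bead0, bead1, bead2, bead3, bead4 and bowl above 0.1 m).
It fails at once if the bowl is dropped or rammed onto the base (over 80 N) (contact force between bowl and base above 80 N).
It fails at once if the bowl is let fall onto the base (coming down its pegs at over 0.3 m/s) (horizontal distance between bowl and seat below 0.02 m and z of bowl in the frame of seat below 0.03 m and linear speed of bowl above 0.3 m/s).
It fails at once if a bystander is shifted by more than 30 mm (distance of any of wash_bottle, amber_jar, tip_box, beaker, dish, pot from where it was at the start of the episode above 0.03 m).
It also fails if it takes over 72 s, if anything falls off the work surface, if the arm or the gripper's body presses on something with over 40 N, if the wrist force passes 120 N, or if a joint passes its speed limit or range.

ROBOT

A 6-joint arm with a two-finger parallel gripper is mounted at the origin on the work surface. World frame = base frame: x ahead of the robot, y to its left, z up, the work surface at z = 0. Lengths are in mm, angles in rad, forces in N, time in s.
With the tool pointing down it reaches from about 400 to 925 mm from the base axis. Payload 12.5 kg.
Tool frame: the origin (TCP) lies midway between the tips of the shut fingers; the grasp point (between the pads) lies 19 mm behind it; z points along the fingers, y is the line along which they close (so a half turn about z gives the same grasp; the last joint's range is limited). The gripper opens to 95 mm and grips with 3 to 60 N. Pads are 20 mm wide; open, the fingers measure 119 mm over their backs; the gripper's body (75 mm by 180 mm) begins 59 mm behind the grasp point.
Start: joints at [1.174, 0.491, 1.559, -0, 1.092, -0.106], TCP at [179.182, 598.783, 214.661] pointing down, gripper open.
Joint ranges: [-3.1, 3.1], [-0.84, 2.19], [0.05, 2.79], [-1.13, 4.28], [0.06, 2.93], [-2.69, 2.69]. Speed limits (rad/s): [2.22, 2.22, 2.79, 3.14, 3.14, 3.14].

INTERFACE

Orientations are given as [roll, pitch, yaw] about the fixed x, y, z axes, in that order (R = Rz(yaw) Ry(pitch) Rx(roll)).
In Python, from cell import env gives the robot as it stands.
- The arm moves only by the shell command python3 -m inch 'ROWS'. ROWS is JSON, a list of rows, each a list of 7 numbers: the turn, a rotation vector about the tool's x, y, z in rad, then the shift along the tool's x, y, z in cm, then the closure, from -1 (fully open) to 1 (shut). A call has 1 to 20 rows; each row shifts and turns the commanded pose from where the row before left it, along the tool's axes as they then stand; what a row does not reach is not made up. A row lasts 1/8 s, in which the tool goes at most 62.5 mm and 10.7 degrees, less where a joint would pass 70% of its speed; a pose out of reach is approached as far as the arm can. A call with a gripper value outside its range is refused whole. The fingers move at their own pace and stop on an object; the grip force is fixed at half the most. Time passes only in rows, so rows that do not move let the fingers close. It gives the time, the measured TCP pose, the force, the opening and the grip force at its end, in the units of the state.
- env.state(): the state, without advancing time (a new reading comes with each control period).
- env.read_camera(name): name is "scene" or "side" or "wrist"; returns a dict with "img" (420x560x3 uint8, red, green, blue), "depth" (420x560 float32, mm along the optical axis (not along the pixel's ray), 0 where there is no reading), "fx", "fy", "cx", "cy" (pixels), "position" and "orientation" of the camera in the world. Camera axes: x right, y down, z forward; pixel columns grow to the right and rows downward; lengths in mm; the calibration is good to about 2 mm. A picture is of the moment at which its call begins.
- env.job_done(): hands the job in; it is judged then, once.
Trained networks look in a picture, given as the dict that the camera call returned (one of the last four; its "shot" number tells which), for a name from the list of things; names that differ only in an ending like _2 or _b are one class to them, and where a whole thing is asked for, a point or a joint stands for the part that bears it (a point fixed in the world has none). Each returns a list of dicts, best first, with "score" (0 to 1); they miss things now and then, are a little off and sometimes report something else, mostly with a low value. They report only what shows in the picture. A call takes as long as a camera call. They do not tell look-alikes from the thing itself.
- env.find_in(picture, target): "centre" ([x, y, z] in mm, in the coordinates of the camera as it stood for that picture, good to about 4 mm: the middle of the surface that is visible of it).
- env.trace(picture, target): "mask" (420x560 bool, what is visible of it).
The state is a dict: "t": time; "joints": joint angles; "qvel": joint speeds; "tau": joint torques, N m; "eef_pos": TCP position; "tcp_rot": TCP orientation; "ft_force": force on the tool from outside, world axes, zero at the start; "moment": the same for the moment, N m; "opening": opening from 0.0 (shut) to 1.0 (fully open); "grip_force": force on a finger pad.
Only numpy, scipy, OpenCV 4.12 (cv2) and the standard library are available. Lean on these libraries where they do the work, as an engineer would, in place of code of your own. Each camera call takes 0.05 s, during which the arm holds its last target. There are 200 camera calls.

## Working session

There is one attempt and no reset: what is moved stays moved. The work goes in short steps, Python scripts to look and compute and a shell command to move; the robot and the scene stay as the last step left them, time stands still between calls to the robot, and variables do not carry over. Pictures are saved under pics/ and viewed, at most 10 in all, crops included, and the job is handed in when it is done.

```bash
ls; mkdir -p pics
cat > h.py <<'E'
import numpy as np, cv2
from cell import env
from scipy.spatial.transform import Rotation as R
def cam(n):
    return env.read_camera(n)
def Rm(o):
    o=np.array(o,float)
    return R.from_euler('xyz',o).as_matrix() if o.shape==(3,) else o
def w(p,c): return Rm(p["orientation"])@np.array(c)+np.array(p["position"])
def cloud(p):
    d=p["depth"].astype(float);v,u=np.indices(d.shape)
    P=np.stack([(u-p["cx"])/p["fx"]*d,(v-p["cy"])/p["fy"]*d,d],-1)
    W=P@Rm(p["orientation"]).T+np.array(p["position"]); W[d==0]=np.nan
    return W
def px(p,X):
    c=Rm(p["orientation"]).T@(np.array(X)-np.array(p["position"]))
    return np.round([c[0]/c[2]*p["fx"]+p["cx"],c[1]/c[2]*p["fy"]+p["cy"]],0)
def save(p,n): cv2.imwrite("pics/"+n+".png",p["img"][:,:,::-1])
E
python3 - <<'E'
from h import *
print(env.state())
for n in ("scene","side"):
    p=cam(n); save(p,n+"0"); np.savez(n+"0.npz",**p); print(n,p["position"],p["orientation"],p["fx"])
    for t in ["bowl","bowl_post","base","rod","start_top","stand_hole0","wash_bottle","amber_jar","tip_box","beaker","dish","pot"]:
        try: print(t,[(np.round(w(p,r["centre"])),px(p,w(p,r["centre"])),round(r["score"],2)) for r in env.find_in(p,t)[:4]])
        except Exception as e: print(t,e)
E
```

```text
pics
{'t': 0.0, 'joints': array([ 1.17438755e+00,  4.91570381e-01,  1.55948603e+00,  1.24379621e-05,
        1.09166941e+00, -1.05608636e-01]), 'qvel': array([-2.73315705e-05,  1.43189742e-03,  7.50412967e-04, -1.28388617e-04,
       -1.15899550e-03,  4.25853151e-04]), 'tau': array([-1.72780328e-03, -6.12644577e+01, -2.58184826e+01,  6.91753719e-02,
        4.81513655e-02, -1.19894776e-04]), 'eef_pos': array([179.08138893, 598.52995041, 214.04242421]), 'tcp_rot': array([-3.14046697e+00, -1.30418853e-04,  2.85078670e+00]), 'ft_force': array([-0.81016341,  0.89821956,  0.61407104]), 'moment': array([ 0.00947791, -0.0432912 ,  0.00836601]), 'grip_force': 0.0, 'opening': 0.9988232682490659}
scene [1104.20428927  157.23539229  692.94412757] [-2.369177  -0.0135214  1.9068704] 384.9710031236214
bowl [(array([481., 296.,  36.]), array([425., 247.]), 0.9)]
bowl_post [(array([483., 297.,  38.]), array([425., 247.]), 0.69)]
base [(array([585., -11.,  48.]), array([279., 241.]), 0.7)]
rod [(array([ 575., -307.,  114.]), array([156., 185.]), 0.68), (array([ 490., -310.,  134.]), array([173., 155.
[... 1313 characters left out ...]
44)]
stand_hole0 [(array([ 462., -327.,   63.]), array([339., 342.]), 0.8)]
wash_bottle [(array([762., 139.,  88.]), array([317., 163.]), 0.7), (array([ 461., -327.,   61.]), array([339., 343.]), 0.52), (array([528., -43.,  47.]), array([282., 241.]), 0.32)]
amber_jar [(array([ 741., -135.,   74.]), array([379., 223.]), 0.93)]
tip_box [(array([705., 309.,  56.]), array([268., 152.]), 0.68), (array([767., 136.,  87.]), array([319., 163.]), 0.63)]
beaker [(array([ 711., -300.,   65.]), array([425., 275.]), 0.8)]
dish [(array([326., 205.,  11.]), array([163., 224.]), 0.94)]
pot [(array([ 311., -237.,   55.]), array([239., 346.]), 0.95), (array([ 712., -298.,   62.]), array([424., 276.]), 0.15)]
```

View pics/scene0.png

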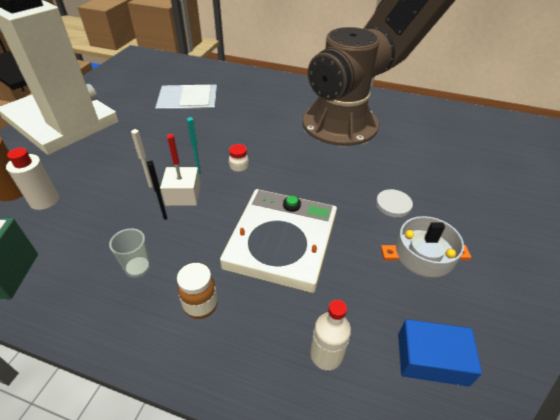

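View pics/side0.png

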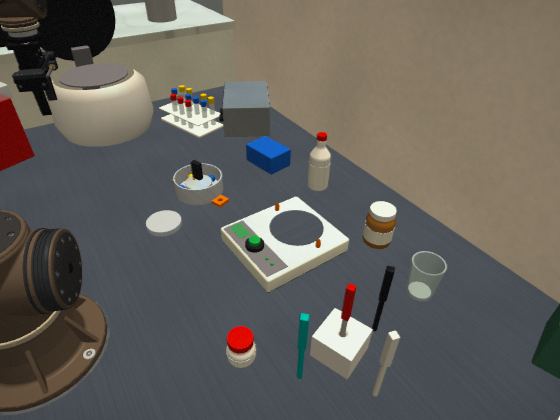

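The scene picture shows the bowl (430,245) with its black post, the base (280,240) with pegs at (242,231) and (314,248), and the green button (292,202). There are four rod-like things: red-handled in the white stand (173,150), white (143,158), black (157,190) and turquoise (193,145). Only the red one stands in the stand and matches the description. The side picture agrees, with red at (348,308).

```bash
cat >> h.py <<'E'
def blobs(p,kind,amin=6):
    hsv=cv2.cvtColor(np.ascontiguousarray(p["img"]),cv2.COLOR_RGB2HSV).astype(int);H,S,V=hsv[...,0],hsv[...,1],hsv[...,2]
    m={"orange":(H>3)&(H<17)&(S>180)&(V>120),"red":((H<4)|(H>174))&(S>180)&(V>70),"black":(V<45),
       "green":(H>50)&(H<85)&(S>120)&(V>50)}[kind]
    n,l,st,c=cv2.connectedComponentsWithStats(m.astype(np.uint8)); W=cloud(p); out=[]
    for i in range(1,n):
        if st[i,4]>=amin:
            q=W[l==i]; out.append((st[i,4],c[i].round(),np.nanmedian(q,0).round(1),np.nanmin(q,0).round(),np.nanmax(q,0).round()))
    return sorted(out,key=lambda a:-a[0])[:8]
E
python3 - <<'E'
from h import *
for n in ("scene","side"):
    p=dict(np.load(n+"0.npz"))
    for k in ("orange","red","green"):
        print(n,k)
        for b in blobs(p,k): print(*b)
ps=cam("wrist"); print(ps["position"],ps["orientation"],ps["fx"],ps["cx"],ps["cy"])
A=Rm(env.state()["tcp_rot"]); print(A.T@(np.array(ps["position"])-env.state()["eef_pos"]), (A.T@Rm(ps["orientation"])).round(3))
p=dict(np.load("scene0.npz"));cv2.imwrite("pics/crop_rod.png",cv2.resize(p["img"][100:240,100:260,::-1],None,fx=4,fy=4))
E
```

```text
scene orange
187 [389. 253.] [501.1 226.7   8.8] [478. 206.  -1.] [520. 246.  12.]
182 [195. 296.] [ 787.2 -103.9   72.7] [ 754. -140.   64.] [795. -87.  79.]
78 [465. 255.] [450.3 391.2   8.3] [414. 381.  -1.] [459. 404.  12.]
16 [314. 248.] [587.1  68.7  58. ] [583.  66.  49.] [590.  71.  64.]
14 [242. 231.] [593.9 -93.6  56.8] [592. -96.  47.] [596. -92.  64.]
scene red
312 [ 19. 157.] [ 627.4 -628.3  146.5] [ 603. -660.  122.] [ 642. -618.  152.]
267 [337. 309.] [781.3 149.3 169.1] [670. 137.  -1.] [791. 164. 172.]
184 [238. 151.] [ 326.3 -219.6   58.8] [ 297. -244.   45.] [ 346. -200.   62.]
153 [173. 148.] [ 485.9 -309.8  152.5] [ 476. -317.  108.] [ 491. -304.  186.]
scene green
101 [292. 201.] [470.6 -18.2  65. ] [447. -33.  54.] [481.  -6.  69.]
side orange
121 [220. 200.] [497.9 222.1   8.9] [475. 203.  -1.] [521. 251.  13.]
61 [386. 224.] [ 750.7 -147.8   75.6] [ 731. -154.   70.] [ 776. -132.   80.]
24 [318. 243.] [587.5 -99.7  56.2] [ 584. -104.   45.] [591. -96.  67.]
22 [277. 206.] [581.2  63.1  57.6] [578.  59.  47.] [585.  67.  69.]
side red
1532 [ 12. 137.] [ 58.9 7
[... 266 characters left out ...]
 172.]
31 [173.  97.] [572.3 740.  108.1] [565. 732.  96.] [581. 754. 114.]
31 [188. 103.] [596.8 663.3 108.6] [591. 657.  96.] [606. 677. 116.]
30 [180.  99.] [584.5 702.1 108.4] [576. 697.  97.] [595. 715. 114.]
side green
150 [240. 230.] [463.4  44.3  46. ] [449.  21.  42.] [478.  68.  49.]
114 [254. 241.] [464.4 -25.5  66.1] [453. -35.  56.] [483.  -9.  69.]
7 [266. 258.] [468.3 -71.1  47. ] [467. -73.  46.] [470. -68.  51.]
[102.48290523 621.61221168 385.40697472] [ 2.85730793e+00 -4.02174105e-04  1.27904923e+00] 308.2386542032008 275.5924934187127 208.9153719259287
[ 8.00342357e+01 -1.06520107e-01 -1.70720182e+02] [[-0.001 -0.96  -0.28 ]
 [ 1.    -0.001 -0.   ]
 [-0.    -0.28   0.96 ]]
```

View pics/crop_rod.png

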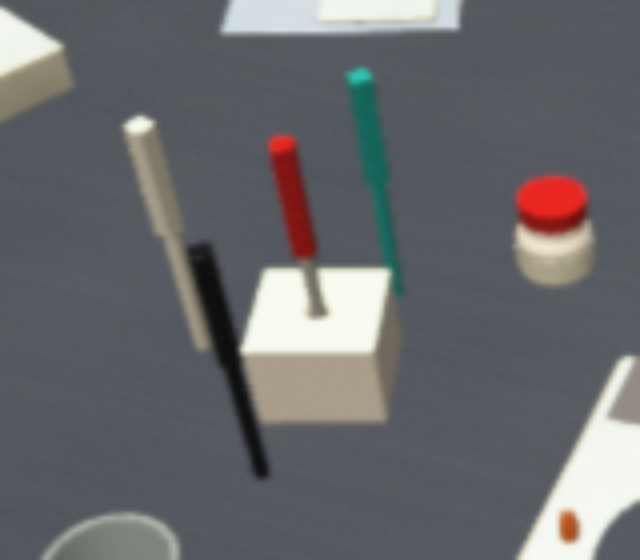

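The crop confirms it: the red-handled rod (crop 290,200) stands in the white stand's hole. The white, turquoise and black look-alikes are free-standing around it.

```bash
python3 -m inch '[[0,0,0,-4.6,-2.4,-0.5,-1],[0,0,0,-4.6,-2.4,-0.5,-1],[0,0,0,-4.6,-2.4,-0.5,-1],[0,0,0,-4.6,-2.4,-0.5,-1],[0,0,0,-4.6,-2.4,-0.5,-1],[0,0,0,-4.6,-2.4,-0.5,-1],[0,0,0,-4.6,-2.4,-0.5,-1],[0,0,0,-4.6,-2.4,-0.5,-1],[0,0,0.166,0,0,0,-1],[0,0,0.166,0,0,0,-1],[0,0,0.166,0,0,0,-1],[0,0,0.166,0,0,0,-1],[0,0,0.166,0,0,0,-1],[0,0,0.166,0,0,0,-1],[0,0,0,0,0,0,-1],[0,0,0,0,0,0,-1]]'
python3 - <<'E'
from h import *
s=env.state();print(s["eef_pos"],s["tcp_rot"],s["joints"])
p=cam("wrist");save(p,"w1");np.savez("w1.npz",**p)
for k in("orange","black"):
    for b in blobs(p,k): print(k,*b)
W=cloud(p);m=(abs(W[...,2]-55)<3);print(m.sum())
# rim circle fit
q=W[m][:,:2]; 
import scipy.optimize as so
q=q[np.abs(np.hypot(*(q-[476,308]).T)-66)<12]
r=so.least_squares(lambda x:np.hypot(q[:,0]-x[0],q[:,1]-x[1])-66,[476,308],loss="soft_l1");print(r.x,len(q))
m=(W[...,2]>92)&(W[...,2]<106)&(np.hypot(W[...,0]-476,W[...,1]-308)<40);q=W[m][:,:2]
if len(q)>5: print(len(q),cv2.minAreaRect(q.astype(np.float32)),np.median(W[m][:,2]))
E
```

```text
t: 3.35
eef_pos: [476.7, 309.3, 254.7]
tcp_rot: [3.142, -0.0, 1.858]
ft_force: [0.6, 0.8, 0.4]
opening: 1.004
grip_force: 0.0
[476.65527592 309.3490976  254.66087859] [ 3.14154244e+00 -1.11598068e-04  1.85843494e+00] [4.59389224e-01 3.70966246e-01 1.64834335e+00 1.12504989e-04
 1.12221451e+00 1.71701821e-01]
orange 31 [262. 118.] [436.7 379.8  10.1] [430. 373.   8.] [446. 390.  12.]
orange 10 [273. 242.] [498.7 221.   10.8] [493. 219.  10.] [502. 223.  12.]
orange 10 [278. 246.] [506.2 216.3  10.5] [500. 215.  10.] [513. 218.  12.]
orange 9 [263. 246.] [485.1 209.5  10.2] [482. 208.   9.] [491. 214.  12.]
black 19889 [132. 370.] [432.2 324.7 372.5] [388. 284. 311.] [485. 340. 383.]
black 8022 [478. 361.] [513.3 347.1 370.1] [482. 337. 337.] [545. 365. 376.]
black 1654 [423. 337.] [520.6 331.3 337.6] [513. 313. 311.] [527. 356. 357.]
black 1636 [380. 274.] [521.  333.2 291.6] [518. 315. 258.] [528. 338. 316.]
black 444 [153. 284.] [422.4 305.9 308.6] [417. 302. 297.] [429. 308. 317.]
1940
[466.15090971 305.09721579] 1142
375 ((466.0976867675781, 305.0745544433594), (15.911481857299805, 27.686830520629883), 20.126869201660156) 100.3175779524903
```

View pics/w1.png

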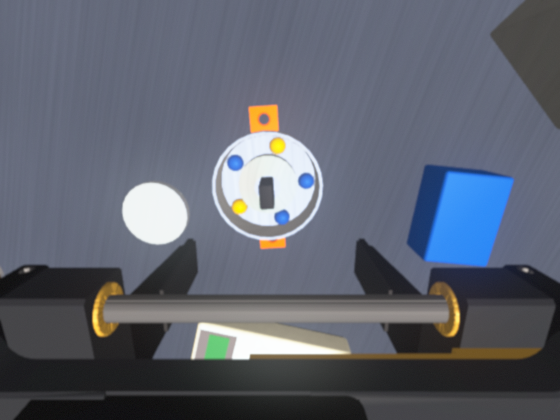

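The wrist view shows the bowl with all five beads, centre (267,186), post (267,192) and the upper ear hole (264,118). The post rectangle measures 15.9 x 27.7, as given. Bowl centre is (466,305), yaw 0.351.

```bash
python3 -m inch '[[0,0,-0.064,0,-1.13,0,-1],[0,0,0,0,0,4,-1],[0,0,0,0,0,4,-1],[0,0,0,0,0,4,-1],[0,0,0,0,0,4,-1],[0,0,0,0,0,2.2,-1],[0,0,0,0,0,1,-1],[0,0,0,0,0,0,-1],[0,0,0,0,0,0,1],[0,0,0,0,0,0,1],[0,0,0,0,0,0,1],[0,0,0,0,0,0,1],[0,0,0,0,0,0,1],[0,0,0,0,0,0,1]]'
```

```text
t: 5.15
eef_pos: [465.8, 306.2, 62.6]
tcp_rot: [3.142, -0.0, 1.919]
ft_force: [0.2, -0.4, -0.3]
opening: 0.427
grip_force: 0.0
```

Not yet gripped. Before lifting, a quick empty-handed look at the pegs with the same wrist geometry, so that calibration errors cancel.

```bash
python3 -m inch '[[0,0,0,0,0,0,-1],[0,0,0,0,0,0,-1],[0,0,0,0,0,-5,-1],[0,0,0,0,0,-5,-1],[0,0,0,0,0,-5,-1],[0,0,0,-5.45,-0.12,-0.6,-1],[0,0,0,-5.45,-0.12,-0.6,-1],[0,0,0,-5.45,-0.12,-0.6,-1],[0,0,0,-5.45,-0.12,-0.6,-1],[0,0,0,-5.45,-0.12,-0.6,-1],[0,0,0,-5.45,-0.12,-0.6,-1],[0,0,0,-5.45,-0.12,-0.6,-1],[0,0,0.154,0,0,0,-1],[0,0,0.154,0,0,0,-1],[0,0,0,0,0,0,-1],[0,0,0,0,0,0,-1]]'
python3 - <<'E'
from h import *
p=cam("wrist");save(p,"w2");np.savez("w2.npz",**p)
for k in("orange","green"):
    for b in blobs(p,k,4): print(k,*b)
W=cloud(p);I=p["img"].astype(int)
# base top rectangle
m=(abs(W[...,2]-45)<4)&(np.hypot(W[...,0]-560,W[...,1]+15)<230)
q=W[m][:,:2];print(m.sum(),cv2.minAreaRect(q.astype(np.float32)))
m=(abs(W[...,2]-68)<6)&(np.hypot(W[...,0]-587,W[...,1]+15)<110)
for y in(66,-97):
    k=m&(abs(W[...,1]-y)<12)
    print(k.sum(),np.median(W[k],0) if k.any() else 0,W[k][:,2].max() if k.any() else 0)
E
```

```text
t: 7.15
eef_pos: [588.0, -55.2, 254.6]
tcp_rot: [-3.142, -0.0, 1.614]
ft_force: [0.9, 0.4, 1.2]
opening: 1.0
grip_force: 0.0
green 480 [171. 153.] [465.3 -18.3  67.5] [448. -34.  56.] [478.  -5.  70.]
green 31 [160.  79.] [450.4  62.3  46.5] [448.  57.  45.] [453.  69.  48.]
green 17 [181. 207.] [468.6 -88.1  49.9] [466. -91.  48.] [471. -85.  52.]
green 14 [180. 192.] [467.6 -68.3  50. ] [466. -70.  49.] [469. -66.  51.]
green 8 [161.  88.] [449.5  52.1  45.6] [449.  50.  44.] [452.  55.  47.]
green 4 [162.  98.] [450.8  41.1  47. ] [450.  41.  45.] [451.  43.  48.]
31727 ((600.42138671875, -27.301551818847656), (339.6471252441406, 237.0247039794922), 2.3593294620513916)
42 [581.19039734  67.17173737  65.46363281] 70.71184590021238
33 [587.95228008 -92.48470418  64.7729564 ] 69.98410226731897
```

View pics/w2.png

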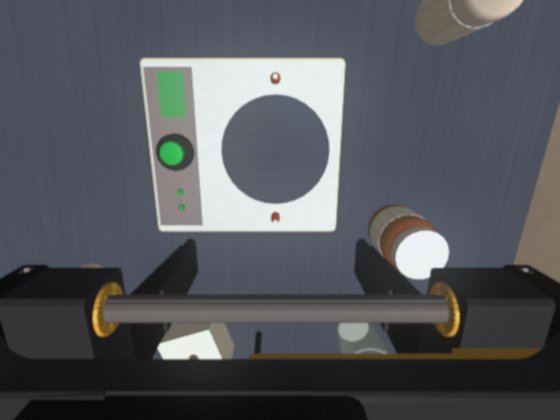

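The view shows the base with pegs at (275,78) and (276,217), the dark disc centre at (275,149), and the green button (172,153). Next I refine the seat pose.

Run:
```python
from h import *
p=dict(np.load("w2.npz"));W=cloud(p);I=p["img"]
hsv=cv2.cvtColor(I,cv2.COLOR_RGB2HSV).astype(int)
# plane z=45 ray intersect
def ray(u,v,z):
    d=Rm(p["orientation"])@np.array([(u-p["cx"])/p["fx"],(v-p["cy"])/p["fy"],1]);o=np.array(p["position"]);return o+d*(z-o[2])/d[2]
g=cv2.cvtColor(I,cv2.COLOR_RGB2GRAY)
m=((g<130)).astype(np.uint8);m[:90]=0;m[208:]=0;m[:,:212]=0;m[:,335:]=0
n,l,st,c=cv2.connectedComponentsWithStats(m);i=1+np.argmax(st[1:,4])
ct=max(cv2.findContours((l==i).astype(np.uint8),0,1)[0],key=len);e=cv2.fitEllipse(ct);print(e,ray(*e[0],45))
for box in((265,68,288,90),(265,206,288,228)):
    a,b,cc,d=box;s=np.zeros(g.shape,bool);s[b:d,a:cc]=1
    mm=s&(hsv[...,1]>70);v,u=np.nonzero(mm)
    t=s&(W[...,2]>60);print(mm.sum(),u.min(),u.max(),v.min(),v.max(),np.c_[u,v].mean(0),np.median(W[mm],0),"hi",t.sum(),W[t].mean(0))
    tt=s&(W[...,2]>67);print(np.nanmean(W[tt],0),tt.sum(), "base z",np.median(W[s&(hsv[...,1]<40)],0))
w=((g>150)&(abs(W[...,2]-45)<6)).astype(np.uint8);n,l,st,c=cv2.connectedComponentsWithStats(w);i=1+np.argmax(st[1:,4])
s=cv2.morphologyEx((l==i).astype(np.uint8),3,np.ones((25,25)));ct=max(cv2.findContours(s,0,1)[0],key=len).reshape(-1,2)
q=np.array([ray(a,b,45)[:2] for a,b in ct],np.float32);print(cv2.minAreaRect(q))
```

```text
((274.9783630371094, 148.7045135498047), (105.65160369873047, 106.77442169189453), 179.095458984375) [584.47797014 -10.64605574  45.        ]
42 271 279 74 82 [275.52380952  79.0952381 ] [582.48224199  65.40098992  62.21840803] hi 56 [580.98506374  67.5919623   64.54354263]
[580.93484829  67.70068512  68.72740158] 13 base z [nan nan nan]
48 272 278 213 220 [275.14583333 216.47916667] [587.96535888 -91.48556353  62.30108299] hi 43 [588.17029274 -93.12212263  64.23778808]
[587.78195091 -93.57303385  68.74738669] 9 base z [nan nan nan]
((547.5164794921875, -14.529075622558594), (231.71839904785156, 205.70188903808594), 2.435765027999878)
```

```bash
python3 -m inch '[[0,0,-0.154,0,0,0,-1],[0,0,-0.154,0,0,0,-1],[0,0,0,5.43,0.135,0.6,-1],[0,0,0,5.43,0.135,0.6,-1],[0,0,0,5.43,0.135,0.6,-1],[0,0,0,5.43,0.135,0.6,-1],[0,0,0,5.43,0.135,0.6,-1],[0,0,0,5.43,0.135,0.6,-1],[0,0,0,5.43,0.135,0.6,-1],[0,0,0,0,0,5,-1],[0,0,0,0,0,5,-1],[0,0,0,0,0,3.6,-0.3],[0,0,0,0,0,1.36,-0.3],[0,0,0,0,0,0,-0.3],[0,0,0,0,0,0,-0.3]]'
```

```text
t: 9.07
eef_pos: [468.0, 305.6, 64.4]
tcp_rot: [3.139, -0.0, 1.919]
ft_force: [-0.1, -0.8, 0.4]
opening: 0.667
grip_force: 0.0
```

```bash
python3 -m inch '[[0,0,0,0,0,0,1],[0,0,0,0,0,0,1],[0,0,0,0,0,0,1],[0,0,0,0,0,0,1],[0,0,0,0,0,0,1],[0,0,0,0,0,0,1],[0,0,0,0,0,0,1]]'
```

```text
t: 9.95
eef_pos: [467.3, 305.2, 63.0]
tcp_rot: [-3.142, -0.0, 1.919]
ft_force: [-0.5, -0.7, 1.6]
opening: 0.169
grip_force: 30.0
```

```bash
python3 -m inch '[[0,0,0,0,0,-1.5,1],[0,0,0,0,0,-3,1],[0,0,0,0,0,-3,1],[0,0,0,-1,0,-1.5,1],[0,0,0,-2,0.19,0,1],[0,0,0,-3,0,0,1],[0,0,0,-3,0,0,1],[0,0,0,-3,0,0,1],[0,0,0,-3,0,0,1],[0,0,0,-3,0,0,1],[0,0,0,-3,0,0,1],[0,0,0,-3,0,0,1],[0,0,0,-3,0,0,1],[0,0,0,-3,0,0,1],[0,0,0,-2.87,0,0,1],[0,0,0,-2,0,0,1],[0,0,0,-1,0,0,1],[0,0,0.1,0,0,0,1],[0,0,0.106,0,0,0,1],[0,0,0.1,0,0,0,1]]'
python3 -m inch '[[0,0,0,0,0,0,1],[0,0,0,0,0,0,1],[0,0,0,0,0,0,1]]'
python3 - <<'E'
from h import *
import scipy.optimize as so
for n in("scene","side","wrist"):
    p=cam(n);np.savez(n+"3.npz",**p);W=cloud(p);save(p,n+"3")
    for b in blobs(p,"orange",4): print(n,*b)
    t=env.state()["eef_pos"];z0=t[2]-63
    d=np.hypot(W[...,0]-584,W[...,1]+13)
    m=(abs(W[...,2]-z0-55)<3)&(abs(d-66)<8);q=W[m][:,:2]
    r=so.least_squares(lambda x:np.hypot(q[:,0]-x[0],q[:,1]-x[1])-66,[584,-13],loss="soft_l1");print(n,t,r.x,len(q))
E
```

```text
t: 12.45
eef_pos: [591.1, -31.1, 152.7]
tcp_rot: [-3.141, -0.0, 1.61]
ft_force: [0.7, -0.1, -4.8]
opening: 0.165
grip_force: 30.0
t: 12.82
eef_pos: [591.3, -31.2, 153.0]
tcp_rot: [-3.141, -0.0, 1.614]
ft_force: [-0.4, -0.4, -4.5]
opening: 0.169
grip_force: 30.0
scene 188 [306. 235.] [594.6  48.5  99. ] [549.  34.  46.] [609.  64. 103.]
scene 182 [196. 296.] [ 786.8 -103.4   72.5] [ 751. -140.   62.] [795. -86.  79.]
scene 137 [229. 218.] [ 605.6 -119.7   98.9] [ 517. -164.   -1.] [ 616. -102.  102.]
scene 15 [314. 248.] [587.3  68.6  58.6] [584.  66.  48.] [590.  71.  65.]
scene 5 [  0. 140.] [ 596.9 -711.4  149.3] [ 590. -719.  148.] [ 601. -708.  150.]
scene [591.35470192 -31.30052134 152.98020885] [592.27239253 -32.24212761] 61
side 193 [327. 233.] [ 595.1 -117.9   99.6] [ 577. -133.   91.] [614. -99. 103.]
side 100 [384. 224.] [ 745.6 -146.7   75.3] [ 725. -154.   70.] [ 778. -113.   80.]
side 25 [318. 243.] [ 587.2 -100.3   57.9] [ 584. -103.   46.] [591. -96.  67.]
side [591.39077616 -31.30574165 153.00133836] [590.59491725 -30.8572154 ] 64
wrist 1765 [275. 116.] [586.4  50.2 100.6] [570.  34.  98.] [605.  66. 103.]
wrist 22 [475. 289.] [773.  -91.3  76. ] [770. -95.  73.] [779. -90.  78.]
wrist 8 [468. 285.] [767.3 -88.6  76. ] [764. -90.  74.] [770. -88.  78.]
wrist 5 [462. 284.] [761.2 -87.5  76.3] [760. -88.  74.] [763. -87.  77.]
wrist [591.41575523 -31.31830051 153.02384536] [590.34622429 -32.06936557] 919
```

```bash
python3 -m inch '[[0,0,0,0.9,-0.2,0,1],[0,0,0,1.01,-0.25,0,1],[0,0,0,0,0,0,1],[0,0,0,0,0,1,1],[0,0,0,0,0,0.7,1],[0,0,0,0,0,0,1],[0,0,0,0,0,0,1]]'
python3 - <<'E'
from h import *
a=cam("scene");b=cam("side");
A=a["img"][195:275,215:345,::-1];B=b["img"][190:270,230:360,::-1]
cv2.imwrite("pics/pre.png",np.vstack([cv2.resize(A,(780,300),interpolation=2)[:, :],cv2.resize(B,(780,300),interpolation=2)]))
E
```

```text
t: 13.85
eef_pos: [586.2, -12.6, 136.0]
tcp_rot: [-3.142, -0.0, 1.613]
ft_force: [-0.1, 0.3, -4.5]
opening: 0.167
grip_force: 30.0
```

View pics/pre.png

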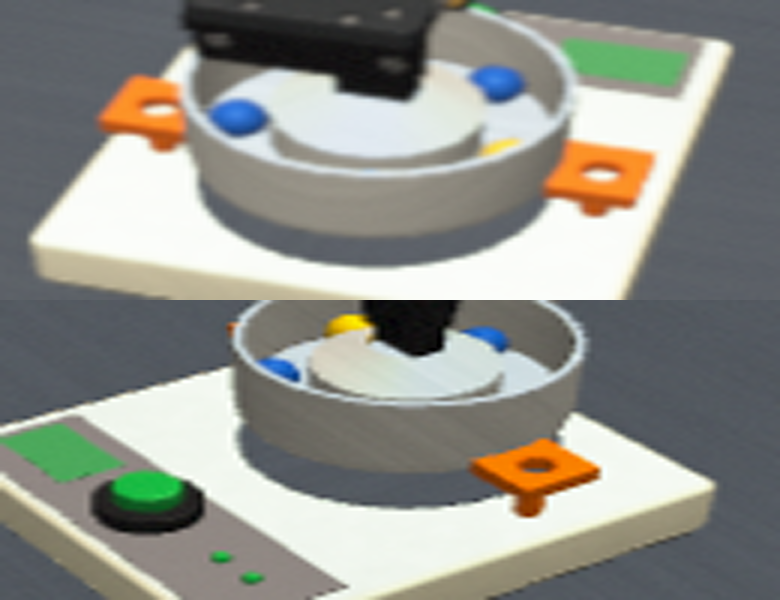

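The picture shows each peg just under its ear hole: scene hole (600,172) over peg (595,210), side hole (538,464) over peg (529,500). The bowl is held level with the beads in. Lowering onto the tapers while watching the force.

```bash
python3 - <<'E'
from h import *
def pp(p,X):
    c=Rm(p["orientation"]).T@(np.array(X)-np.array(p["position"])); return np.array([c[0]/c[2]*p["fx"]+p["cx"],c[1]/c[2]*p["fy"]+p["cy"]])
t=env.state()["eef_pos"]; y=np.array([-.0425,.999])*82
for n,off,sy in(("scene",(215,195),1),("scene",(215,195),-1),("side",(230,190),-1)):
    p=dict(np.load(n+"3.npz"));c=t[:2]+sy*y
    f=lambda X:((pp(p,X)-off)*[6,3.75]+[0,300*(n=="side")]).round(1)
    print(n,sy,"hole",f([*c,t[2]-63+10]),"pegvis",f([*c,60]),"dx5",f([c[0]+5,c[1],60]),"dy5",f([c[0],c[1]+5,60]))
E
python3 -m inch '[[0,0,0,0,0,0.5,1],[0,0,0,0,0,0.4,1],[0,0,0,0,0,0.3,1],[0,0,0,0,0,0,1],[0,0,0,0,0,0,1]]'
```

```text
scene 1 hole [604.8 165.6] pegvis [599.2 192.3] dx5 [595.5 198.8] dy5 [612.9 194.6]
scene -1 hole [160.7 100.5] pegvis [164.  127.5] dx5 [158.7 133.4] dy5 [176.6 129.6]
side -1 hole [527.9 461.1] pegvis [523.4 489.6] dx5 [533.9 486.7] dy5 [515.5 484.9]
t: 14.58
eef_pos: [586.2, -12.4, 124.1]
tcp_rot: [3.141, -0.0, 1.613]
ft_force: [0.2, 0.0, -4.2]
opening: 0.167
grip_force: 30.0
```

```bash
python3 -m inch '[[0,0,0,0,0,0.3,1],[0,0,0,0,0,0.3,1],[0,0,0,0,0,0,1],[0,0,0,0,0,0,1]]'
```

```text
t: 15.08
eef_pos: [586.1, -12.4, 118.0]
tcp_rot: [3.142, -0.0, 1.613]
ft_force: [1.2, 0.8, -4.4]
opening: 0.168
grip_force: 30.0
```

```bash
python3 -m inch '[[0,0,0,0,0,0.3,1],[0,0,0,0,0,0.3,1],[0,0,0,0,0,0.2,1],[0,0,0,0,0,0.1,1],[0,0,0,0,0,0,1],[0,0,0,0,0,0,1]]'
```

```text
t: 15.82
eef_pos: [586.2, -12.4, 109.1]
tcp_rot: [3.141, -0.0, 1.613]
ft_force: [-0.1, 0.1, -4.2]
opening: 0.167
grip_force: 30.0
```

```bash
python3 -m inch '[[0,0,0,0,0,0.12,1],[0,0,0,0,0,0,1],[0,0,0,0,0,0,0.2],[0,0,0,0,0,0,0.2],[0,0,0,0,0,0,0.2],[0,0,0,0,0,0,0.2],[0,0,0,0,0,0,0.2]]'
python3 - <<'E'
from h import *
p=cam("wrist");W=cloud(p);np.savez("w4.npz",**p)
import scipy.optimize as so
d=np.hypot(W[...,0]-586,W[...,1]+12.5);m=(abs(W[...,2]-100)<4)&(abs(d-66)<8);q=W[m]
r=so.least_squares(lambda x:np.hypot(q[:,0]-x[0],q[:,1]-x[1])-66,[584,-13],loss="soft_l1");print(r.x,len(q),np.median(q[:,2]))
E
```

```text
t: 16.7
eef_pos: [586.1, -12.4, 107.8]
tcp_rot: [3.142, -0.0, 1.613]
ft_force: [-0.1, -0.2, -0.4]
opening: 0.4
grip_force: 0.0
[585.47297602 -12.81344934] 3534 100.25253451983886
```

The bowl is seated (rim at 100, weight off the wrist). Next, the rod.

```bash
python3 -m inch '[[0,0,0,0,0,-4,0.2],[0,0,0,0,0,-6,0.2],[0,0,0,0,0,-5,0],[0,0,0,-4.55,-1.69,0,0],[0,0,0,-4.55,-1.69,0,0],[0,0,0,-4.55,-1.69,0,0],[0,0,0,-4.55,-1.69,0,0],[0,0,0,-4.55,-1.69,0,0],[0,0,0,-4.55,-1.69,0,0],[0,0,0,-4.55,-1.69,0,0],[0,0,0,0,0,0,0],[0,0,0,0,0,0,0],[0,0,0,0,0,0,0]]'
python3 - <<'E'
from h import *
p=cam("wrist");save(p,"w5");np.savez("w5.npz",**p);W=cloud(p)
for b in blobs(p,"red",10): print(*b)
hsv=cv2.cvtColor(p["img"],cv2.COLOR_RGB2HSV).astype(int)
red=((hsv[...,0]<6)|(hsv[...,0]>172))&(hsv[...,1]>120)&(abs(W[...,0]-482)<40)&(abs(W[...,1]+312)<40)
for lo,hi in((180,195),(160,175),(140,155),(120,135),(108,120)):
    m=red&(W[...,2]>lo)&(W[...,2]<hi)
    if m.sum()>4: print(lo,m.sum(),W[m].mean(0).round(1),cv2.minAreaRect(W[m][:,:2].astype(np.float32)))
m=(abs(W[...,2]-60)<4)&(np.hypot(W[...,0]-485,W[...,1]+312)<75);q=W[m][:,:2].astype(np.float32)
print("stand",m.sum(),cv2.minAreaRect(q),np.median(W[m][:,2]))
E
```

```text
t: 18.38
eef_pos: [481.7, -334.6, 257.9]
tcp_rot: [3.141, -0.0, 1.614]
ft_force: [-1.0, -0.4, -0.3]
opening: 0.499
grip_force: 0.0
1575 [135.  81.] [ 319.3 -221.9   60.6] [ 295. -245.   51.] [ 342. -199.   63.]
180 217 [ 479.  -311.5  185.5] ((479.197509765625, -311.6991882324219), (12.308272361755371, 12.165343284606934), 26.855276107788086)
stand 3852 ((478.6827392578125, -312.2892150878906), (80.22501373291016, 80.31971740722656), 20.333900451660156) 60.4937696212036
```

View pics/w5.png

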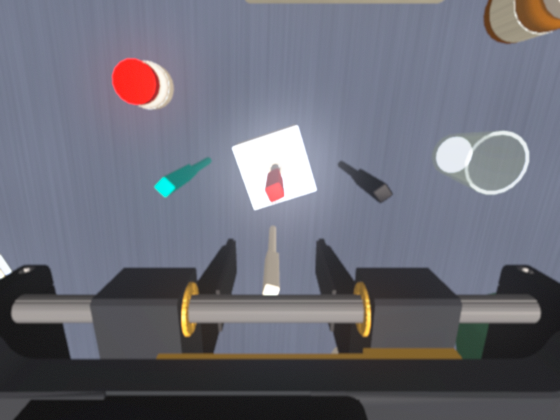

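The wrist view shows the red handle top at (274,190) over the stand (274,168). The turquoise (165,187), black (381,190) and white (272,290) look-alikes are around it. Next: handle yaw and lean.

Run:
```python
from h import *
for n in("w5","scene0","side0"):
    p=dict(np.load(n+".npz"));W=cloud(p);I=p["img"].astype(int)
    red=(I[...,0]>70)&(I[...,0]>2*I[...,1])&(I[...,0]>2*I[...,2])&(abs(W[...,0]-482)<30)&(abs(W[...,1]+312)<30)
    for lo in range(105,190,15):
        m=red&(W[...,2]>lo)&(W[...,2]<=lo+15)
        if m.sum()>4: print(n,lo,m.sum(),W[m].mean(0).round(1))
    if n=="w5":
        t=(red&(W[...,2]>178)).astype(np.uint8);t=cv2.morphologyEx(t,2,np.ones((3,3)))
        T=p; ct=max(cv2.findContours(t,0,1)[0],key=len).reshape(-1,2)
        def ray(u,v,z):
            d=Rm(p["orientation"])@np.array([(u-p["cx"])/p["fx"],(v-p["cy"])/p["fy"],1]);o=np.array(p["position"]);return o+d*(z-o[2])/d[2]
        q=np.array([ray(a,b,185.5)[:2] for a,b in ct],np.float32);print(t.sum(),cv2.minAreaRect(q),ct.min(0),ct.max(0))
        cv2.imwrite("pics/top.png",cv2.resize(p["img"][140:220,225:325,::-1],None,fx=7,fy=7,interpolation=2))
```

```text
w5 180 124 [ 478.7 -313.4  185.7]
102 ((477.5635986328125, -314.1790771484375), (7.6520256996154785, 13.115077018737793), 62.78319549560547) [267 188] [281 199]
scene0 105 25 [ 484.6 -310.3  112.1]
scene0 120 31 [ 485.4 -310.1  126.7]
scene0 135 35 [ 484.7 -310.1  142.6]
scene0 150 32 [ 485.1 -310.2  157.9]
scene0 165 31 [ 484.9 -310.   172.4]
scene0 180 29 [ 483.7 -312.   183.6]
side0 105 39 [ 476.8 -318.2  113.8]
side0 120 48 [ 476.1 -317.8  127.8]
side0 135 55 [ 476.1 -317.4  142.7]
side0 150 55 [ 476.6 -317.7  157.7]
side0 165 58 [ 476.2 -317.7  172.6]
side0 180 71 [ 479.  -314.9  184.4]
```

View pics/top.png

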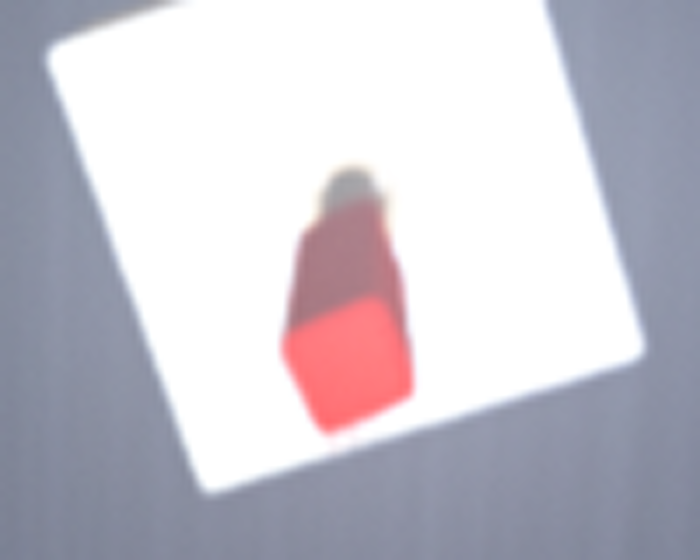

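Reading the crop, the handle's top edges run from (283,345) to (378,297), about 27° in the image, or 28° in the world. The rod stands practically upright at (479,-312). I grip it 145 mm above its tip.

```bash
python3 -m inch '[[0,0,-0.149,0,0,0,0],[0,0,-0.149,0,0,0,0],[0,0,-0.148,0,0,0,0],[0,0,0,2.1,0.85,0,0],[0,0,0,0,0,4,0],[0,0,0,0,0,4,0],[0,0,0,0,0,3.2,0],[0,0,0,0,0,1,0],[0,0,0,0,0,0,1],[0,0,0,0,0,0,1],[0,0,0,0,0,0,1],[0,0,0,0,0,0,1],[0,0,0,0,0,0,1],[0,0,0,0,0,0,1]]'
```

```text
t: 20.18
eef_pos: [479.1, -313.3, 136.4]
tcp_rot: [3.141, 0.001, 2.059]
ft_force: [-0.5, 0.8, 5.5]
opening: 0.148
grip_force: 30.0
```

```bash
python3 -m inch '[[0,0,0,0,0,-2,1],[0,0,0,0,0,-3,1],[0,0,0,0,0,-4,1],[0,0,0,0,0,-3,1],[0,0,0,2.37,3.57,0,1],[0,0,0,2.37,3.57,0,1],[0,0,0,2.37,3.57,0,1],[0,0,0,2.37,3.57,0,1],[0,0,0,2.37,3.57,0,1],[0,0,0,2.37,3.57,0,1],[0,0,0,2.37,3.57,0,1],[0,0,0,0,0,0,1],[0,0,0,0,0,0,1]]'
cat > beads.py <<'E'
from h import *
S=np.array([585.8,-12.6])
for n in("scene","side","wrist"):
    p=cam(n);save(p,n+"_b%d"%p["shot"] if "shot" in p else n+"_b");W=cloud(p);hsv=cv2.cvtColor(p["img"],cv2.COLOR_RGB2HSV).astype(int);H,Sa,V=hsv[...,0],hsv[...,1],hsv[...,2]
    r=np.hypot(W[...,0]-S[0],W[...,1]-S[1])
    for k,m in(("blue",(H>100)&(H<130)&(Sa>150)),("yellow",(H>18)&(H<32)&(Sa>150))):
        nn,l,st,c=cv2.connectedComponentsWithStats((m&(r<66)&(W[...,2]<85)&(W[...,2]>48)).astype(np.uint8))
        for i in range(1,nn):
            if st[i,4]>12:
                q=np.nanmean(W[l==i],0);d=q[:2]-S;print(n,k,st[i,4],np.degrees(np.arctan2(d[1],d[0])-.0425).round(),np.hypot(*d).round(),q[2].round())
    if n!="wrist":
        I=p["img"].astype(int);t=env.state()["eef_pos"]
        m=(np.hypot(W[...,0]-t[0],W[...,1]-t[1])<30)&(W[...,2]>t[2]-130)&(W[...,2]<t[2]-40)
        for lo in(-130,-110,-90,-60):
            k=m&(W[...,2]>t[2]+lo)&(W[...,2]<t[2]+lo+20)
            if k.any(): print(n,"rod",lo,k.sum(),(W[k].mean(0)-t).round(1))
        if m.any(): print("tip z rel",(np.percentile(W[m][:,2],2)-t[2]).round(1))
print(env.state()["eef_pos"],env.state()["ft_force"])
E
python3 beads.py
```

```text
t: 21.8
eef_pos: [621.6, -49.6, 255.5]
tcp_rot: [-3.141, -0.0, 2.059]
ft_force: [0.9, -0.4, -0.2]
opening: 0.146
grip_force: 30.0
scene blue 45 138.0 48.0 72.0
scene blue 54 -70.0 50.0 72.0
scene yellow 16 -135.0 49.0 74.0
scene rod -130 29 [   4.4    0.2 -118.6]
scene rod -110 36 [   4.3    0.7 -100. ]
scene rod -90 38 [  4.    0.9 -79.9]
scene rod -60 38 [  4.5   0.5 -49.5]
tip z rel -125.0
side blue 20 7.0 50.0 74.0
side blue 23 146.0 47.0 75.0
side yellow 31 78.0 51.0 74.0
side rod -130 24 [  -1.7   -3.1 -116.9]
side rod -110 30 [  -1.4   -3.1 -100. ]
side rod -90 35 [ -1.6  -2.8 -79.8]
side rod -60 38 [ -1.7  -3.1 -50.1]
tip z rel -122.9
wrist blue 197 142.0 51.0 76.0
wrist blue 182 14.0 48.0 75.0
wrist blue 154 -76.0 48.0 76.0
wrist yellow 246 78.0 52.0 75.0
wrist yellow 217 -145.0 50.0 75.0
[621.5345789  -50.34945153 255.86747388] [-0.74293269 -0.25538361 -0.10017089]
```

Beads lie at about -142, -74, 12, 78 and 143° in the channel, and the rod hangs straight. I enter the gap at -31°.

```bash
python3 -m inch '[[0,0,0,0.72,1.4,0,1],[0,0,0,0,0,0,1],[0,0,0,0,0,0,1]]'; python3 -m inch '[[0,0,0,0,0,2.5,1],[0,0,0,0,0,2.5,1],[0,0,0,0,0,1.3,1],[0,0,0,0,0,0.55,1],[0,0,0,0,0,0,1],[0,0,0,0,0,0,1]]'
```

```text
t: 22.32
eef_pos: [630.9, -36.4, 255.7]
tcp_rot: [-3.141, -0.0, 2.059]
ft_force: [-0.1, 0.4, 0.1]
opening: 0.144
grip_force: 30.0
t: 23.08
eef_pos: [631.2, -36.5, 188.1]
tcp_rot: [3.141, 0.001, 2.059]
ft_force: [0.8, 0.1, -0.1]
opening: 0.147
grip_force: 30.0
```

```bash
python3 -m inch '[[0,0,0,0.87,1.0,0.1,1],[0,0,0,1.1,0.75,0,1],[0,0,0,1.26,0.43,0,1],[0,0,0,1.33,0.1,0,1],[0,0,0,1.3,-0.25,0,1],[0,0,0,1.2,-0.58,0,1],[0,0,0,1.0,-0.87,0,1],[0,0,0,0.75,-1.1,0,1],[0,0,0,0.44,-1.26,0,1],[0,0,0,0.1,-1.33,0,1],[0,0,0,-0.25,-1.3,0,1],[0,0,0,-0.58,-1.2,0,1]]'
```

```text
t: 24.58
eef_pos: [540.8, 11.7, 186.4]
tcp_rot: [3.141, 0.0, 2.059]
ft_force: [0.7, -0.5, -0.3]
opening: 0.149
grip_force: 30.0
```

```bash
python3 -m inch '[[0,0,0,-0.87,-1.0,0,1],[0,0,0,-1.1,-0.75,0,1],[0,0,0,-1.26,-0.43,0,1],[0,0,0,-1.33,-0.1,0,1],[0,0,0,-1.3,0.25,0,1],[0,0,0,-1.2,0.58,0,1],[0,0,0,-1.0,0.87,0,1],[0,0,0,-0.75,1.1,0,1],[0,0,0,-0.44,1.26,0,1],[0,0,0,-0.1,1.33,0,1],[0,0,0,0.25,1.3,0,1],[0,0,0,0.58,1.2,0,1],[0,0,0,0.87,1.0,0,1],[0,0,0,1.1,0.75,0,1],[0,0,0,1.26,0.43,0,1],[0,0,0,1.33,0.1,0,1],[0,0,0,1.3,-0.25,0,1],[0,0,0,1.2,-0.58,0,1],[0,0,0,1.0,-0.87,0,1],[0,0,0,0.75,-1.1,0,1]]'
python3 beads.py
```

```text
t: 27.08
eef_pos: [584.0, 39.1, 186.4]
tcp_rot: [3.142, -0.0, 2.059]
ft_force: [0.6, -0.3, -0.4]
opening: 0.148
grip_force: 30.0
scene blue 32 153.0 48.0 74.0
scene yellow 18 175.0 50.0 73.0
scene yellow 32 128.0 45.0 73.0
scene rod -130 126 [ 1.500e+00 -1.000e-01 -1.196e+02]
scene rod -110 148 [   4.2   -8.4 -101.7]
scene rod -90 74 [  2.9   5.6 -84.6]
scene rod -60 33 [  5.9  -0.4 -50.2]
tip z rel -128.6
side blue 36 116.0 47.0 73.0
side yellow 31 140.0 49.0 74.0
side rod -130 118 [  -3.4    1.  -116.7]
side rod -110 146 [  -1.     2.1 -100.3]
side rod -90 55 [ -2.5   2.8 -83.7]
side rod -60 26 [ -2.8  -3.4 -49.2]
tip z rel -125.9
wrist blue 176 114.0 50.0 76.0
wrist blue 218 163.0 53.0 75.0
wrist blue 235 -148.0 51.0 75.0
wrist yellow 227 138.0 52.0 75.0
wrist yellow 302 -173.0 52.0 74.0
[584.46187612  38.76979673 186.63004982] [-0.16968684  0.51096222  0.43729721]
```

```bash
python3 -m inch '[[0,0,0,0.44,-1.26,0,1],[0,0,0,0.1,-1.33,0,1],[0,0,0,-0.25,-1.3,0,1],[0,0,0,-0.58,-1.2,0,1],[0,0,0,-0.87,-1.0,0,1],[0,0,0,-1.1,-0.75,0,1],[0,0,0,-1.26,-0.43,0,1],[0,0,0,-1.33,-0.1,0,1],[0,0,0,-1.3,0.25,0,1],[0,0,0,-1.2,0.58,0,1],[0,0,0,-1.0,0.87,0,1],[0,0,0,-0.75,1.1,0,1],[0,0,0,-0.44,1.26,0,1],[0,0,0,-0.1,1.33,0,1],[0,0,0,0.25,1.3,0,1],[0,0,0,0.58,1.2,0,1],[0,0,0,0.87,1.0,0,1],[0,0,0,1.1,0.75,0,1],[0,0,0,1.26,0.43,0,1],[0,0,0,1.33,0.1,0,1]]'
```

```text
t: 29.72
eef_pos: [629.3, 15.5, 186.4]
tcp_rot: [3.141, -0.0, 2.059]
ft_force: [-0.1, -0.4, -0.5]
opening: 0.145
grip_force: 30.0
```

```bash
python3 -m inch '[[0,0,0,0,0,-2,1],[0,0,0,0,0,-3,1],[0,0,0,0,0,-2,1],[0,0,0,-2.75,-3.58,0,1],[0,0,0,-2.75,-3.58,0,1],[0,0,0,-2.75,-3.58,0,1],[0,0,0,-2.75,-3.58,0,1],[0,0,0,-2.75,-3.58,0,1],[0,0,0,-2.75,-3.58,0,1],[0,0,0,-2.75,-3.58,0,1],[0,0,0,-2.75,-3.58,0,1],[0,0,0,0,0,0,1],[0,0,0,0,0,0,1],[0,0,0,0,0,0,1]]'
python3 - <<'E'
from h import *
t=env.state()["eef_pos"];print(t)
for n in("scene","side"):
    p=cam(n);W=cloud(p)
    m=(np.hypot(W[...,0]-t[0],W[...,1]-t[1])<25)
    for lo in(-125,-105,-85,-60):
        k=m&(W[...,2]>t[2]+lo)&(W[...,2]<t[2]+lo+20)
        if k.any(): print(n,lo,k.sum(),(np.median(W[k],0)-t).round(1))
E
```

```text
t: 31.48
eef_pos: [480.2, -313.0, 256.4]
tcp_rot: [3.141, -0.0, 2.06]
ft_force: [-0.3, -0.5, -1.4]
opening: 0.147
grip_force: 30.0
[ 480.21337054 -313.01419258  256.42458802]
scene -125 32 [   3.9    1.4 -115. ]
scene -105 27 [  4.3   1.2 -95.4]
scene -85 35 [  4.7   1.5 -75.4]
scene -60 37 [  4.5   1.3 -50.2]
side -125 46 [  -2.7   -3.8 -114.5]
side -105 47 [ -2.4  -3.9 -94.9]
side -85 50 [ -2.6  -3.6 -75. ]
side -60 52 [ -2.4  -3.7 -50.3]
```

```bash
python3 -m inch '[[0,0,0,0.06,-0.07,2,1],[0,0,0,0,0,2.5,1],[0,0,0,0,0,1.5,1],[0,0,0,0,0,1,1],[0,0,0,0,0,0.5,1],[0,0,0,0,0,0.5,1],[0,0,0,0,0,0,1],[0,0,0,0,0,0,1]]'
```

```text
t: 32.58
eef_pos: [479.0, -314.0, 176.6]
tcp_rot: [3.141, 0.0, 2.059]
ft_force: [0.5, -0.4, -1.4]
opening: 0.146
grip_force: 30.0
```

```bash
python3 -m inch '[[0,0,0,0.05,0,1,1],[0,0,0,0,0,1,1],[0,0,0,0,0,1,1],[0,0,0,0,0,0.6,1],[0,0,0,0,0,0.2,1],[0,0,0,0,0,0,1],[0,0,0,0,0,0,1]]'
```

```text
t: 33.45
eef_pos: [478.8, -313.5, 138.6]
tcp_rot: [3.141, 0.0, 2.059]
ft_force: [-1.0, -0.3, -0.9]
opening: 0.143
grip_force: 30.0
```

```bash
python3 -m inch '[[0,0,0,0,0,0,0.1],[0,0,0,0,0,0,0.1],[0,0,0,0,0,0,0.1],[0,0,0,0,0,0,0.1],[0,0,0,0,0,0,0.1],[0,0,0,0,0,-3,0.1],[0,0,0,0,0,-5,0.1],[0,0,0,0,0,-4,0.1],[0,0,0,0,0,0,0.1]]'
python3 - <<'E'
from h import *
print(env.state()["eef_pos"])
for n in("scene","side"):
    p=cam(n);W=cloud(p);I=p["img"].astype(int)
    red=(I[...,0]>70)&(I[...,0]>2*I[...,1])&(I[...,0]>2*I[...,2])&(abs(W[...,0]-482)<30)&(abs(W[...,1]+312)<30)
    for lo in range(105,190,25):
        m=red&(W[...,2]>lo)&(W[...,2]<=lo+25)
        if m.sum()>4: print(n,lo,m.sum(),W[m].mean(0).round(1))
    print("top",np.percentile(W[red][:,2],98))
E
```

```text
t: 34.58
eef_pos: [479.4, -314.0, 261.2]
tcp_rot: [3.139, 0.005, 2.059]
ft_force: [-0.0, 0.5, -0.1]
opening: 0.448
grip_force: 0.0
[ 479.4331267  -314.03883635  261.19648664]
scene 105 47 [ 483.8 -310.9  118.1]
scene 130 53 [ 483.8 -310.7  143. ]
scene 155 57 [ 483.9 -311.   168.3]
scene 180 25 [ 481.3 -313.6  183.6]
top 184.69636023263945
side 105 71 [ 474.8 -318.8  119.2]
side 130 91 [ 474.7 -318.4  142.8]
side 155 99 [ 474.8 -318.3  168. ]
side 180 69 [ 477.5 -315.8  184.5]
top 186.00279562821248
```

The rod is fully down (top at 185) and upright. Next, the button.

```bash
python3 -m inch '[[0,0,0,4.46,2.12,0,1],[0,0,0,4.46,2.12,0,1],[0,0,0,4.46,2.12,0,1],[0,0,0,4.46,2.12,0,1],[0,0,0,4.46,2.12,0,1],[0,0,0,4.46,2.12,0,1],[0,0,-0.18,0,0,0,1],[0,0,-0.18,0,0,0,1],[0,0,-0.18,0,0,0,1],[0,0,-0.18,0,0,0,1],[0,0,-0.18,0,0,0,1],[0,0,-0.18,0,0,0,1],[0,0,0,0,0,0,1],[0,0,0,0,0,0,1]]'
```

```text
t: 36.42
eef_pos: [465.3, -17.4, 257.6]
tcp_rot: [3.141, -0.001, 3.135]
ft_force: [0.2, -0.5, 0.7]
opening: 0.008
grip_force: 0.0
```

Straight down to just above the button (top near 69), then a slow press.

```bash
python3 -m inch '[[0,0,0,0,0,5,1],[0,0,0,0,0,5,1],[0,0,0,0,0,5,1],[0,0,0,0,0,2.5,1],[0,0,0,0,0,0.8,1],[0,0,0,0,0,0,1],[0,0,0,0,0,0,1]]'; python3 -m inch '[[0,0,0,0,0,0.3,1],[0,0,0,0,0,0.3,1],[0,0,0,0,0,0.3,1],[0,0,0,0,0,0,1],[0,0,0,0,0,0,1]]'
```

```text
t: 37.3
eef_pos: [466.1, -17.5, 76.3]
tcp_rot: [-3.141, 0.002, 3.138]
ft_force: [0.2, -0.4, -1.4]
opening: 0.005
grip_force: 0.0
t: 37.92
eef_pos: [465.7, -17.5, 66.4]
tcp_rot: [3.142, 0.0, 3.139]
ft_force: [0.1, 0.4, 1.5]
opening: 0.002
grip_force: 0.9
```

```bash
python3 -m inch '[[0,0,0,0,0,0.2,1],[0,0,0,0,0,0.2,1],[0,0,0,0,0,0,1],[0,0,0,0,0,0,1]]'
```

```text
t: 38.42
eef_pos: [465.6, -17.5, 62.4]
tcp_rot: [3.142, 0.0, 3.139]
ft_force: [0.3, -0.2, 3.9]
opening: 0.004
grip_force: 2.1
```

```bash
python3 -m inch '[[0,0,0,0,0,0.1,1],[0,0,0,0,0,0.1,1],[0,0,0,0,0,0.1,1],[0,0,0,0,0,0,1],[0,0,0,0,0,0,1]]'
```

```text
t: 39.05
eef_pos: [465.8, -17.4, 60.8]
tcp_rot: [-3.141, 0.002, 3.139]
ft_force: [-5.9, 1.0, 31.5]
opening: 0.007
grip_force: 15.8
```

Bottomed out (31 N, well past the 5 N spring). Release and check.

```bash
python3 -m inch '[[0,0,0,0,0,-1,1],[0,0,0,0,0,-4,1],[0,0,0,0,0,-5,1],[0,0,0,0,0,-5,1],[0,0,0,0,0,-3,1],[0,0,0,0,0,0,1],[0,0,0,0,0,0,1],[0,0,0,0,0,0,1]]'
python3 beads.py | grep -v rod
python3 - <<'E'
from h import *
p=cam("scene");save(p,"final")
for b in blobs(p,"green",20): print(*b)
E
```

```text
t: 40.05
eef_pos: [465.1, -17.4, 238.1]
tcp_rot: [3.141, -0.002, 3.139]
ft_force: [-1.1, -0.1, -0.8]
opening: 0.006
grip_force: 0.0
scene blue 35 162.0 49.0 73.0
scene blue 45 105.0 49.0 73.0
scene yellow 55 133.0 49.0 72.0
scene yellow 22 79.0 47.0 75.0
side blue 39 115.0 48.0 73.0
side yellow 30 86.0 48.0 74.0
side yellow 31 141.0 48.0 74.0
wrist yellow 97 140.0 50.0 75.0
[465.4072179  -17.44402868 238.59886404] [-0.68010498 -0.1411654   0.67794757]
93 [292. 200.] [470.3 -18.   65.6] [446. -33.  55.] [481.  -6.  68.]
```

View pics/final.png

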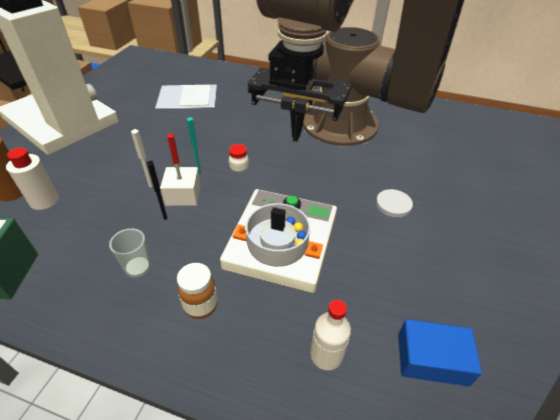

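The final picture shows the bowl seated on the base (278,235) with the beads inside, the rod back in its stand (173,160), and the button out (292,201). Nothing else has moved and the gripper is clear.

```bash
python3 -c "
from cell import env
print(env.job_done())"
```

```text
the job is handed in; nothing more can be done
None
```

The job is handed in at about 40 s on the robot clock: bowl seated with the beads inside, two anticlockwise rounds stirred, rod back down in its stand, button pressed and released; the hand-in returned no verdict.

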